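# Shut off the pump and vent the vacuum chamber

## Task

Take the vacuum chamber off the pump and let air into it. First close the pump valve, the one with the upright knob on its lever: lift the lever, turn it clockwise until it just meets its stop, without forcing it, and let it drop fully home in the closed notch; only then swing the flat blade lever of the vent valve anticlockwise to fully open. Leave the bottles, the beaker and the tip box standing where they are.

Things in the scene. Friction and masses are not known exactly. Their poses are not given: they have to be found in the camera images.
- iso_turn (a joint): turn of the pump valve's lever about its upright axis (rad): 0 = open, lever along the pipe; grows clockwise seen from above. Friction about 0.08 N m. The closed notch is hidden under the round grey cap, and its place differs from start to start: the lever meets a sprung stop somewhere between 1.32 and 1.92 rad, and drops home only at that stop or within 0.08 rad short of it.
- iso_lift (a joint): lift of the pump valve's whole lever with its knob (m): 0 = down, home in a notch; a spring and its weight (about 7 N at 0, 10 N at the top) press it down. It cannot turn while it is down; it must be lifted at least 10 mm to turn freely and cannot go beyond 18 mm. Between the open and the closed notch it rests 9 mm up on a hidden track when let go, and there it stays unlocked; let go over the closed notch, it drops to 0 by itself.
- iso_stop (a joint): how far the pump valve's hidden sprung stop, and the closed notch with it, is pushed back by the lever (rad): 0 = untouched or only met. It gives way when the lever is pushed on with more than about 10 N at the knob, 0.05 rad at 17 N, and beyond 0.09 rad (22 N) the valve counts as forced.
- iso_knob (a point): point on the axis of the upright round black knob at the end of the pump valve's lever, 90 mm from the lever's axis. The knob is a plain upright cylinder 26 mm across, from 25 mm below this point (top of the flat steel lever bar, 22 mm wide, 9 mm thick) to 35 mm above it. This point is about 142 mm above the bench when the lever is down. It is fixed to the lever and turns with it, so fingers that hold it should turn with the lever too, or the knob works its way out of them.
- iso_pivot (a point): a fixed point on the upright axis of the pump valve's lever, at the height of the bar's top when down (117 mm above the bench). Round grey cap 96 mm across below it. The x axis points along the pipe to the chamber; the lever at 0 points along -x, and at a turn of pi/2 along +y. The two valves swap places from start to start.
- vent_lever (a joint): turn of the vent valve's blade lever about its upright axis (rad): 0 = closed, lever across the pipe; grows anticlockwise seen from above to a solid stop at 1.571 = fully open, lever along the pipe. Friction about 0.15 N m; it stays where it is left.
- vent_tip (a point): middle of the top edge of the free end of the vent valve's lever, a flat upright steel blade 14 mm thick, 26 mm high, its end 95 mm from the axis, its top 123 mm above the bench
- vent_pivot (a point): a fixed point on the upright axis of the vent valve's lever, at the height of the blade's top. Round grey cap 60 mm across, its top 98 mm above the bench. The x axis points along the pipe to the chamber; the lever at 0 points along +y, at pi/2 along -x.
- rig: fixed aluminium base plate 340 x 340 mm, 12 mm thick, on the bench; it carries the two valves, whose axes lie at x = 0 and y = +105 or -105 mm, and a round steel chamber 168 mm across with a clear lid at x = 160 mm, y = 0, its knob 97 mm high. Origin on the underside, 90 mm towards the robot from the plate's centre; x points to the chamber.
- media_bottle: glass bottle 86 mm across and 180 mm tall with a blue cap, a bystander; origin at the centre of its underside
- wash_bottle: white plastic wash bottle 72 mm across, 137 mm tall with a thin bent spout up to 178 mm, a bystander; origin at the centre of its underside
- tip_box: grey and white plastic box 122 x 82 mm, 70 mm tall, a bystander; origin at the centre of its underside
- beaker: glass beaker 68 mm across and 85 mm tall, a bystander; origin at the centre of its underside

How it is judged:
On the way, in this order (a step that is already met when the one before it is completed fails the run):
1. the pump valve's lever is turned to its closed notch and has dropped home (value of joint iso_turn above 1.2 rad and value of joint iso_lift below 0.003 m), for 0.2 s.
2. the vent valve is swung fully open (value of joint vent_lever above 1.48 rad), for 0.2 s.
At the end, for the whole second after the job is handed in: The pump valve's lever is turned past 1.2 rad and is down in its closed notch (lift under 3 mm), and the vent valve's lever stands within 0.09 rad of its open stop, at rest (all of step 1 and value of joint vent_lever above 1.48 rad and velocity of joint vent_lever below 0.05 rad/s); the robot touches nothing.
It fails at once if the pump valve is forced: its stop is pushed back more than 0.09 rad (value of joint iso_stop above 0.09 rad).
It fails at once if the vent is opened (beyond 0.4 rad) while the pump valve is not closed (value of joint vent_lever above 0.4 rad and (value of joint iso_turn below 1.2 rad or value of joint iso_lift above 0.003 m)).
It fails at once if a bystander is moved more than 30 mm (distance of any of media_bottle, wash_bottle, tip_box, beaker from where it was at the start of the episode above 0.03 m).
It fails at once if a bystander is tipped over (angle between any of media_bottle, wash_bottle, tip_box, beaker's own z axis and vertical above 0.5 rad).
It also fails if it takes over 72 s, if anything falls off the work surface, if the arm or the gripper's body presses on something with over 40 N, if the wrist force passes 120 N, or if a joint passes its speed limit or range.

## Robot

A 6-joint arm with a two-finger parallel gripper is mounted at the origin on the work surface. World frame = base frame: x ahead of the robot, y to its left, z up, the work surface at z = 0. Lengths are in m, angles in rad, forces in N, time in s.
With the tool pointing down it reaches from about 0.375 to 0.9 m from the base axis. Payload 3.1 kg.
Tool frame: the origin (TCP) lies at the very end of the fingers, on their centre line; the grasp point (between the pads) lies 19 mm behind it (manip.grasp_offset is the distance from the TCP to the grasp point, in m); x points along the fingers, z is the direction in which the jaws open and shut, and the axes are right-handed (so a half turn about x gives the same grasp; the last joint's range is limited). The gripper opens to 85 mm and grips with 20 to 120 N. Pads are 22 mm wide; open, the fingers measure 114 mm over their backs; the gripper's body (76 mm by 85 mm) begins 54 mm behind the grasp point. The pads swing forward as they close: fully open they stand 13 mm farther back than shut.
Start: joints at [1.03, 0.527, 1.433, -0, 1.181, -0.178], TCP at [0.221, 0.585, 0.231] pointing down, gripper open.
Joint ranges: [-3.08, 3.08], [-0.75, 2.2], [0.22, 2.44], [-1.43, 4.57], [0, 2.65], [-2.85, 2.85]. Speed limits (rad/s): [2.79, 2.79, 3.14, 3.14, 3.14, 3.14].

## Interface

Orientations are given as a unit quaternion [x, y, z, w].
In Python, from station import manip gives the robot as it stands.
- The arm moves only by the tool send_rows, never from a script. Its argument "steps" is a list that holds one entry, the list of rows, each a list of 5 numbers: the closure, from 0 (fully open) to 1 (shut), then the shift along the world's x, y, z in m, then the turn about the world's z in rad. A call has 1 to 8 rows; each row is the pose to reach, as a shift and turn from the pose commanded when the call began; what a row does not reach only later rows make up. A row lasts 1/8 s, in which the tool goes at most 62.5 mm and 10.7 degrees, less where a joint would pass 70% of its speed; a pose out of reach is approached as far as the arm can. A call with a gripper value outside its range is refused whole. The fingers move at their own pace and stop on an object; "grip_force" is the grip in N (left out, the last holds). Time passes only in rows, so rows that repeat a pose let the fingers close. It gives the time, the measured TCP pose, the force and the opening at its end, in the units of the state.
- manip.sense(): the state, without advancing time (a new reading comes with each control period).
- manip.snapshot(name): name is "side" or "top" or "wrist"; returns the picture (480x640x3 uint8, red, green, blue); there is no depth.
- manip.camera_params(name): a dict with "fx", "fy", "cx", "cy" (pixels), "D" ([k1, k2, p1, p2, k3] as OpenCV has them; the pictures are not rectified), "T" (4x4, takes a point from camera to world coordinates); the wrist camera has in their place "tool_from_camera" (4x4, takes a point from camera to tool coordinates, whose origin is the TCP and whose axes are the tool frame's). Camera axes: x right, y down, z forward; pixel columns grow to the right and rows downward; lengths in m; the calibration is good to about 2 mm. A picture is of the moment at which its call begins: read the wrist's pose just before it. camera_params takes no time and is no camera call.
- manip.sign_off(): hands the job in, once; it reports no verdict.
The state is a dict: "t": time; "q": joint angles; "qd": joint speeds; "tau": joint torques, N m; "tcp_pos": TCP position; "tool_rot": TCP orientation; "force": force on the tool from outside, world axes, zero at the start; "ft_torque": the same for the moment, N m; "finger_gap": opening from 0.0 (shut) to 1.0 (fully open).
Only numpy, scipy, OpenCV 4.12 (cv2) and the standard library are available. Lean on these libraries where they do the work, as an engineer would, in place of code of your own. Each camera call takes 0.05 s, during which the arm holds its last target.

## Working session

There is one attempt and no reset: what is moved stays moved. The work goes in short steps, Python scripts to look and compute and a tool call to move; the robot and the scene stay as the last step left them, time stands still between calls to the robot, and variables do not carry over. Pictures are saved under pics/ and viewed, and the job is handed in when it is done.

Besides the shell and the picture viewer there is one more tool, called after "Emit:" in YAML: its name, and indented under it one key for each argument. send_rows: Moves the arm, as the interface text tells. Its arguments: {"type":"object","properties":{"steps":{"type":"array","items":{"type":"array","items":{"type":"array","items":{"type":"number"}}}},"grip_force":{"type":"number"}},"required":["steps"]}

```bash
mkdir -p pics; ls
python3 - <<'E'
from station import manip
import cv2
s=manip.sense();print(s)
print(manip.grasp_offset)
for n in("side","top","wrist"):
    p=manip.camera_params(n);print(n,p)
    im=manip.snapshot(n);cv2.imwrite(f"pics/{n}0.png",im[:,:,::-1])
E
```

```text
pics
{'t': 0.0, 'q': array([ 1.03049035e+00,  5.28463942e-01,  1.43391230e+00, -4.96326618e-06,
        1.18139075e+00, -1.78530948e-01]), 'qd': array([-0.0001477 ,  0.0010292 , -0.00090534, -0.00057465,  0.00085363,
        0.00012914]), 'tau': array([ 4.35584398e-04, -4.42347801e+01, -1.78028208e+01, -3.14508570e-04,
        8.36292602e-03, -6.13305119e-06]), 'tcp_pos': array([0.22082531, 0.5839203 , 0.2303318 ]), 'tool_rot': array([-0.40221031,  0.5824922 ,  0.40157205,  0.58109345]), 'force': array([0.19312567, 0.12536849, 0.88300071]), 'ft_torque': array([ 0.01659104,  0.00015602, -0.0063032 ]), 'finger_gap': 1.0008988357022413}
0.0187
side {'fx': 608.5072410924911, 'fy': 608.5072410924911, 'cx': 328.116270715405, 'cy': 241.55323651346995, 'D': array([-0.10776381,  0.        ,  0.        ,  0.        ,  0.        ]), 'T': array([[ 8.10166559e-01, -4.18609297e-01,  4.10361309e-01,
        -2.66192649e-02],
       [-5.86199157e-01, -5.79540989e-01,  5.66129658e-01,
        -7.91397241e-01],
       [ 8.34061229e-04, -6.99212770e-01, -7.14913146e-01,
         1.14035354e+00],
      
[... 362 characters left out ...]
721,  0.00487913,  0.0391561 ],
       [-0.00280022, -0.0882981 , -0.99609016,  1.12832081],
       [ 0.        ,  0.        ,  0.        ,  1.        ]])}
wrist {'fx': 396.3782768007853, 'fy': 396.3782768007853, 'cx': 322.39174025335456, 'cy': 234.06086503681053, 'D': array([0.00293118, 0.        , 0.        , 0.        , 0.        ]), 'tool_from_camera': array([[ 5.66433820e-04, -3.03726683e-01,  9.52759036e-01,
        -1.41538930e-01],
       [ 4.61950022e-04, -9.52759008e-01, -3.03726949e-01,
         7.77469386e-02],
       [ 9.99999733e-01,  6.12168274e-04, -3.99368377e-04,
         3.11473278e-04],
       [ 0.00000000e+00,  0.00000000e+00,  0.00000000e+00,
         1.00000000e+00]])}
```

View pics/top0.png

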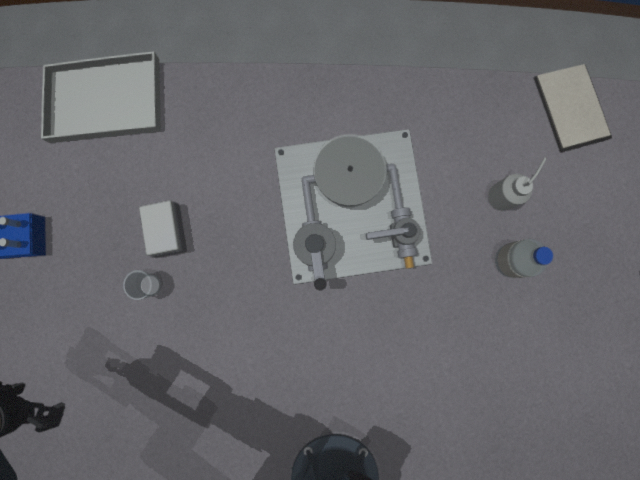

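View pics/side0.png

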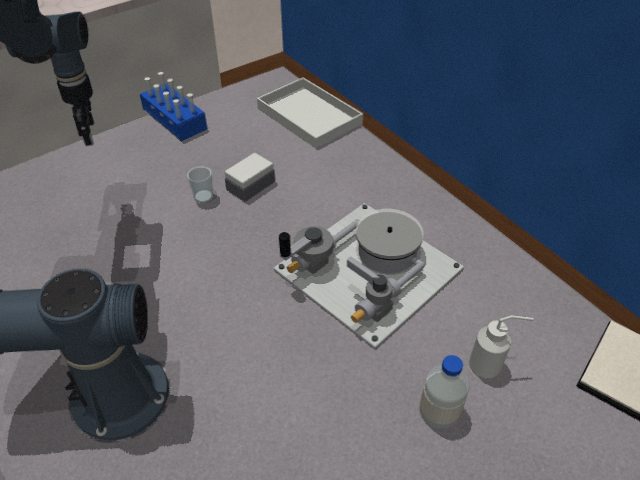

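The pump valve is on the left (+y) with its knob at about top (320,284). The vent valve is at about (405,232), with its blade pointing left to about (368,236). I'll enlarge both views to measure them.

Run:
```python
import cv2
a=cv2.imread("pics/top0.png");c=a[120:300,265:445];cv2.imwrite("pics/topc.png",cv2.resize(c,(720,720),interpolation=3)[:600] if 0 else cv2.resize(c,(600,600),interpolation=2))
a=cv2.imread("pics/side0.png");c=a[195:350,265:470];cv2.imwrite("pics/sidec.png",cv2.resize(c,None,fx=3.8,fy=3.8,interpolation=2))
```

```text
(no output)
```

View pics/topc.png

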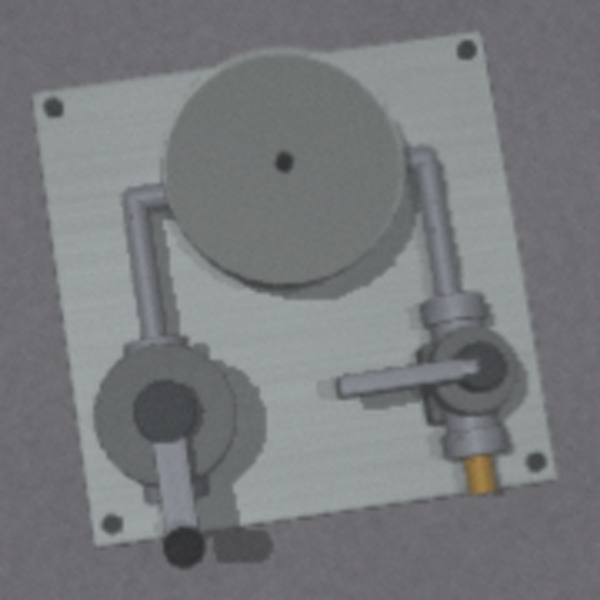

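View pics/sidec.png

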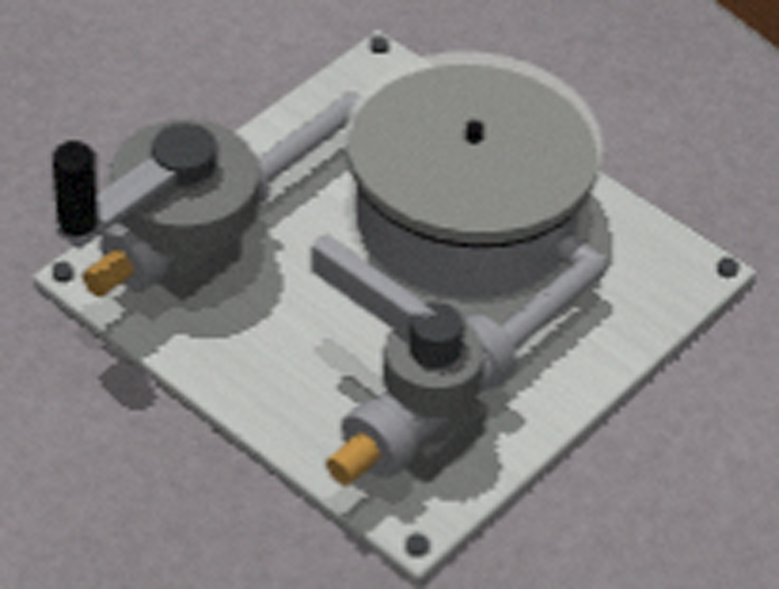

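View pics/wrist0.png

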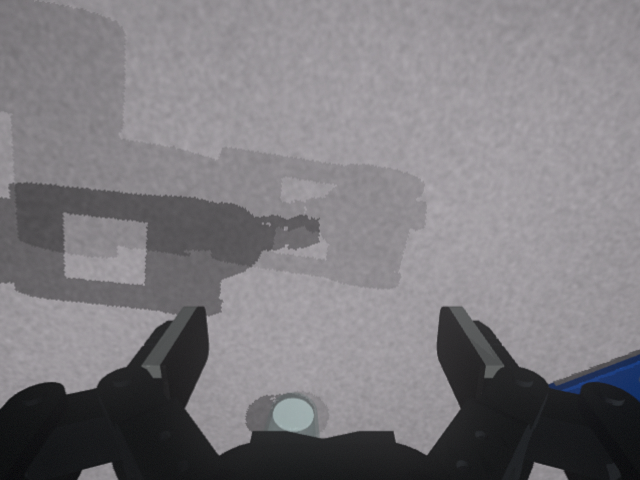

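```bash
cat > h.py <<'E'
import numpy as np,cv2
from station import manip
from scipy.optimize import least_squares
def proj(n,P,tcp=None):
    p=manip.camera_params(n);T=p["T"]
    K=np.array([[p["fx"],0,p["cx"]],[0,p["fy"],p["cy"]],[0,0,1]])
    R=T[:3,:3].T;t=-R@T[:3,3]
    return cv2.projectPoints(np.array(P,float).reshape(-1,1,3),cv2.Rodrigues(R)[0],t,K,p["D"])[0].reshape(-1,2)
def unproj(n,uv,z):
    p=manip.camera_params(n);T=p["T"]
    K=np.array([[p["fx"],0,p["cx"]],[0,p["fy"],p["cy"]],[0,0,1]])
    u=cv2.undistortPoints(np.array(uv,float).reshape(-1,1,2),K,p["D"]).reshape(-1,2)
    d=np.c_[u,np.ones(len(u))]@T[:3,:3].T
    s=(np.asarray(z)-T[2,3])/d[:,2]
    return T[:3,3]+d*s[:,None]
E
python3 - <<'E'
from h import *
rig=np.array([[.26,.17,.012],[.26,-.17,.012],[-.08,-.17,.012],[-.08,.17,.012],[-.09,.105,.177],[.16,0,.097]])
tc=np.array([[34,95],[480,32],[555,478],[97,546],[184,546],[284,161.]])
sc=np.array([[377,32],[754,272],[418,572],[37,280],[74,152],[475,126.]])
top=(tc+.5)/(600/180)-.5+[265,120]; side=(sc+.5)/3.8-.5+[265,195]
def W(p,P):
    c,s=np.cos(p[2]),np.sin(p[2]);return np.c_[P[:,0]*c-P[:,1]*s+p[0],P[:,0]*s+P[:,1]*c+p[1],P[:,2]]
f=lambda p:np.r_[(proj("top",W(p,rig))-top).ravel(),(proj("side",W(p,rig))-side).ravel()]
r=least_squares(f,[.45,0,.1],x_scale=.1,loss='soft_l1');print(r.x);print(f(r.x).reshape(2,-1,2).round(1))
for n,a,z in (("top",top,rig[:,2]),("side",side,rig[:,2])): print(n,(unproj(n,a,z)-W(r.x,rig)).round(4)[:,:2].tolist())
p=r.x
print("isopivot",W(p,np.array([[0,.105,.117]])),"knob",W(p,np.array([[-.09,.105,.142]])),"vent",W(p,np.array([[0,-.105,.123]])),"tip",W(p,np.array([[0,-.01,.123]])))
print(unproj("top",[[265+341.5/3.333-.35,120+387/3.333-.35]],[.123]))
for u,n in(((526,255),"media"),((514,192),"wash"),((141,285),"beaker"),((163,230),"tip")): print(n,unproj("top",[u],[.05]))
E
```

```text
[ 0.56501887 -0.04283981  0.16877414]
[[[-1.3 -0.7]
  [ 0.5 -0.7]
  [ 1.1  0.7]
  [-1.1  1. ]
  [-0.2  0.8]
  [-0.   0.1]]

 [[ 0.4 -1.3]
  [ 1.6 -0.8]
  [ 0.6  1.2]
  [-1.5 -1.5]
  [ 0.1  0.4]
  [ 0.3  0.1]]]
top [[-0.0016, -0.0032], [-0.0019, 0.0013], [0.0017, 0.0028], [0.0024, -0.0026], [0.0017, -0.0004], [0.0002, -0.0]]
side [[-0.0042, -0.0034], [-0.0051, 0.0006], [0.001, 0.0033], [0.0004, -0.0063], [0.0005, 0.0012], [-0.0003, 0.0006]]
isopivot [[0.5473816  0.06066829 0.117     ]] knob [[0.45866037 0.04555063 0.142     ]] vent [[ 0.58265614 -0.14634791  0.123     ]] tip [[ 0.56669861 -0.05269772  0.123     ]]
[[ 0.56646118 -0.05474445  0.123     ]]
media [[ 0.53809272 -0.44059316  0.05      ]]
wash [[ 0.68876713 -0.41376867  0.05      ]]
beaker [[0.44618934 0.46625749 0.05      ]]
tip [[0.57733668 0.41984002 0.05      ]]
```

Run:
```python
from h import *
from scipy.spatial.transform import Rotation as Ro
s=manip.sense();R=Ro.from_quat(s["tool_rot"]).as_matrix();print(R.round(3),s["q"])
print("jaw yaw",np.arctan2(R[1,2],R[0,2]),"y yaw",np.arctan2(R[1,1],R[0,1]))
```

```text
[[-0.001 -0.935  0.354]
 [-0.001  0.354  0.935]
 [-1.     0.    -0.002]] [ 1.03051531e+00  5.28256118e-01  1.43360848e+00  2.98081956e-06
  1.18140021e+00 -1.78493028e-01]
jaw yaw 1.2090074461436346 y yaw 2.779803280070001
```

Emit:
send_rows:
  steps:
    - [[0,0.03,-0.06,0.02,0.1],[0,0.055,-0.115,0.02,0.2],[0,0.08,-0.17,0.02,0.3],[0,0.105,-0.225,0.02,0.4],[0,0.13,-0.28,0.02,0.53],[0,0.155,-0.335,0.02,0.53],[0,0.18,-0.39,0.02,0.53],[0,0.2,-0.445,0.02,0.53]]
  grip_force: 40

```text
t: 1.15
tcp_pos: [0.422, 0.1376, 0.2514]
tool_rot: [0.54, -0.456, -0.54, -0.457]
force: [0.2, 0.8, -0.3]
finger_gap: 0.998
```

Emit:
send_rows:
  steps:
    - [[0,0.015,-0.05,0,0],[0,0.033,-0.085,0,0],[0,0.038,-0.0935,0,0],[0,0.038,-0.0935,0,0]]

```text
t: 1.65
tcp_pos: [0.4589, 0.0461, 0.251]
tool_rot: [-0.54, 0.457, 0.54, 0.456]
force: [0.4, 0.3, -0.6]
finger_gap: 1.0
```

```bash
cat >> h.py <<'E'
from scipy.spatial.transform import Rotation as Ro
def wristT():
    s=manip.sense();T=np.eye(4);T[:3,:3]=Ro.from_quat(s["tool_rot"]).as_matrix();T[:3,3]=s["tcp_pos"]
    return T@manip.camera_params("wrist")["tool_from_camera"]
def wK():
    p=manip.camera_params("wrist");return np.array([[p["fx"],0,p["cx"]],[0,p["fy"],p["cy"]],[0,0,1]]),p["D"]
def wproj(P,T):
    K,D=wK();R=T[:3,:3].T
    return cv2.projectPoints(np.array(P,float).reshape(-1,1,3),cv2.Rodrigues(R)[0],-R@T[:3,3],K,D)[0].reshape(-1,2)
def wunproj(uv,z,T):
    K,D=wK();u=cv2.undistortPoints(np.array(uv,float).reshape(-1,1,2),K,D).reshape(-1,2)
    d=np.c_[u,np.ones(len(u))]@T[:3,:3].T
    return T[:3,3]+d*((np.asarray(z)-T[2,3])/d[:,2])[:,None]
def yaw():
    R=Ro.from_quat(manip.sense()["tool_rot"]).as_matrix();return np.arctan2(R[1,2],R[0,2])
def st():
    s=manip.sense();print("t",round(s["t"],2),"tcp",s["tcp_pos"].round(4),"yaw",round(float(yaw()),3),"F",s["force"].round(1),"M",s["ft_torque"].round(2),"gap",round(s["finger_gap"],3),"q",s["q"].round(2))
E
python3 - <<'E'
from h import *
st();T=wristT();np.save("T1.npy",T);cv2.imwrite("pics/w1.png",manip.snapshot("wrist")[:,:,::-1])
print(wproj([[.459,.0455,.177],[.5474,.0607,.117]],T))
E
```

```text
t 1.65 tcp [0.4589 0.0461 0.251 ] yaw 1.738 F [ 0.4  0.3 -0.6] M [-0.05 -0.07  0.03] gap 1.0 q [-0.14  0.28  1.8   0.    1.06 -1.88]
[[320.92622476 248.85760783]
 [321.63877079 330.08879912]]
```

View pics/w1.png

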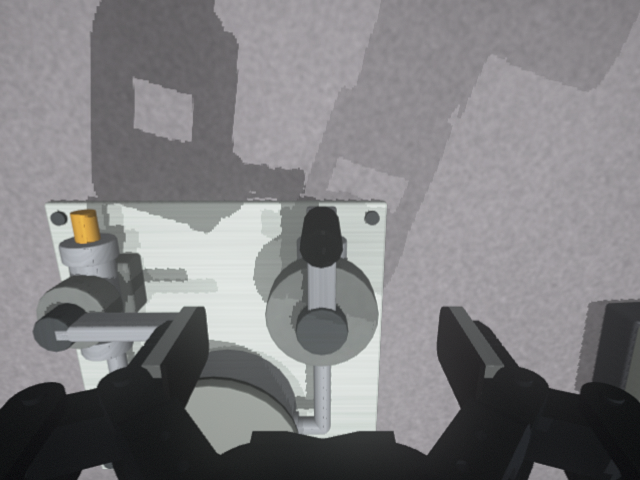

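The wrist view confirms alignment: the knob's top disc is at about (321,248), against a predicted (321,249), and the hub is at (322,331). I'll descend and grip.

Emit:
send_rows:
  steps:
    - [[0,0,0,-0.06,0],[0,0,0,-0.11,0],[0,0,0,-0.128,0],[0,0,0,-0.128,0],[0.5,0,0,-0.128,0],[0.8,0,0,-0.128,0],[0.8,0,0,-0.128,0],[0.8,0,0,-0.128,0]]
  grip_force: 50

```text
t: 2.7
tcp_pos: [0.4595, 0.0459, 0.1241]
tool_rot: [0.541, -0.456, -0.54, -0.456]
force: [-1.5, 0.1, 5.1]
finger_gap: 0.292
```

Run:
```python
from h import *
st()
cv2.imwrite("pics/s2.png",manip.snapshot("side")[140:320,220:460,::-1].repeat(3,0).repeat(3,1))
```

```text
t 2.7 tcp [0.4595 0.0459 0.1241] yaw 1.739 F [-1.5  0.1  5.1] M [0.03 0.08 0.04] gap 0.292 q [-0.14  0.49  1.94 -0.    0.71 -1.88]
```

View pics/s2.png

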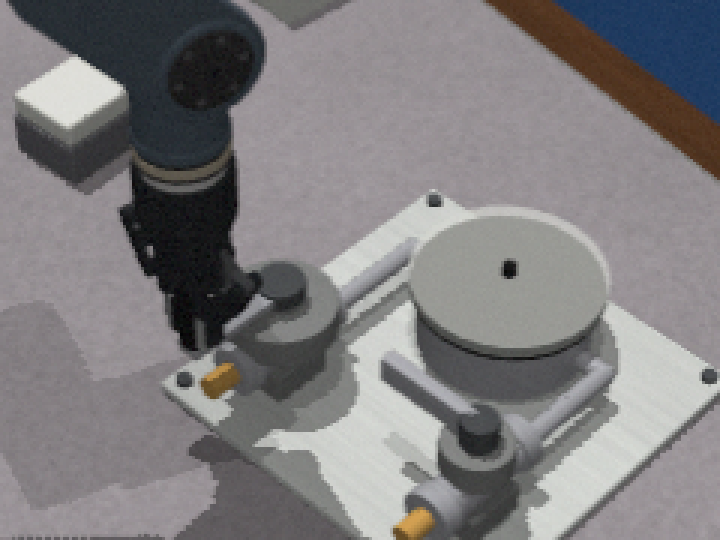

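The opening of 0.292 is about 25 mm, which fits the 26 mm knob, so it is gripped. Now I'll lift 14 mm.

Emit:
send_rows:
  steps:
    - [[0.8,0,0,0.007,0],[0.8,0,0,0.014,0],[0.8,0,0,0.014,0],[0.8,0,0,0.014,0]]

```text
t: 3.25
tcp_pos: [0.4597, 0.046, 0.1372]
tool_rot: [0.54, -0.456, -0.54, -0.457]
force: [3.2, 0.6, -9.3]
finger_gap: 0.29
```

Run:
```python
from h import *
st()
piv=np.array([.5474,.0607]);k0=np.array([.4589,.0456])
for a in (.0,.2,.4,.6,.8,1.,1.2,1.3,1.4,1.5,1.6,1.7,1.8,1.9,2.0):
    ph=np.pi+.1688-a; k=piv+.09*np.array([np.cos(ph),np.sin(ph)]); print(a,(k-k0).round(4),k.round(4))
```

```text
t 3.25 tcp [0.4597 0.046  0.1372] yaw 1.739 F [ 3.2  0.6 -9.3] M [ 0.   -0.59 -0.13] gap 0.29 q [-0.14  0.47  1.93  0.    0.75 -1.88]
0.0 [-0.0002 -0.    ] [0.4587 0.0456]
0.2 [-0.0015  0.0179] [0.4574 0.0635]
0.4 [0.0009 0.0357] [0.4598 0.0813]
0.6 [0.0067 0.0527] [0.4656 0.0983]
0.8 [0.0158 0.0682] [0.4747 0.1138]
1.0 [0.0278 0.0816] [0.4867 0.1272]
1.2 [0.0423 0.0923] [0.5012 0.1379]
1.3 [0.0502 0.0965] [0.5091 0.1421]
1.4 [0.0585 0.1   ] [0.5174 0.1456]
1.5 [0.0671 0.1025] [0.526  0.1481]
1.6 [0.076  0.1042] [0.5349 0.1498]
1.7 [0.0849 0.105 ] [0.5438 0.1506]
1.8 [0.0939 0.1049] [0.5528 0.1505]
1.9 [0.1029 0.1039] [0.5618 0.1495]
2.0 [0.1117 0.1021] [0.5706 0.1477]
```

Emit:
send_rows:
  steps:
    - [[0.8,-0.0003,0.009,0,-0.1],[0.8,-0.0013,0.018,0,-0.2],[0.8,-0.0006,0.027,0,-0.3],[0.8,0.0011,0.0357,0,-0.4],[0.8,0.0036,0.0443,0,-0.5],[0.8,0.0069,0.0527,0,-0.6],[0.8,0.0069,0.0527,0,-0.6]]

```text
t: 4.12
tcp_pos: [0.467, 0.0986, 0.1372]
tool_rot: [-0.382, 0.595, 0.381, 0.595]
force: [5.7, -1.9, -8.0]
finger_gap: 0.292
```

```bash
cat >> h.py <<'E'
def turn():
    s=manip.sense();d=s["tcp_pos"][:2]-np.array([.5474,.0607]);a=np.pi+.1688-np.arctan2(d[1],d[0])%(2*np.pi)
    ph=np.pi+.1688-a;tan=np.array([np.sin(ph),-np.cos(ph)])
    print("turn",round(a,4),"r",np.hypot(*d).round(4),"Ftan",round(s["force"][:2]@tan,1),"Frad",round(s["force"][:2]@[np.cos(ph),np.sin(ph)],1),"yaw-turn",round(1.739-float(yaw()),3))
E
python3 - <<'E'
from h import *
st();turn()
cv2.imwrite("pics/s3.png",manip.snapshot("side")[140:320,220:460,::-1].repeat(3,0).repeat(3,1))
E
```

```text
t 4.12 tcp [0.467  0.0986 0.1372] yaw 1.141 F [ 5.7 -1.9 -8. ] M [-0.23 -0.79 -0.01] gap 0.292 q [-0.03  0.48  1.89 -0.    0.77 -1.17]
turn 0.6088 r 0.0889 Ftan 0.7 Frad -6.0 yaw-turn 0.598
```

View pics/s3.png

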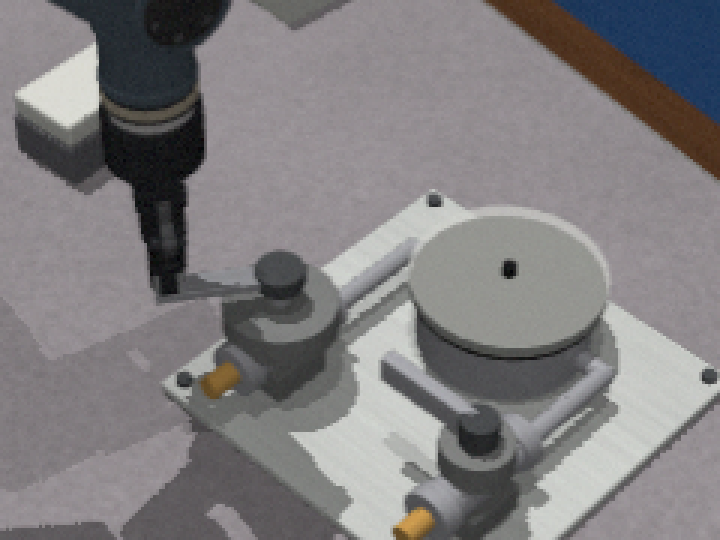

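Emit:
send_rows:
  steps:
    - [[0.8,0.0042,0.008,0,-0.1],[0.8,0.0091,0.0155,0,-0.2],[0.8,0.0148,0.0225,0,-0.3],[0.8,0.0211,0.0289,0,-0.4],[0.8,0.0281,0.0346,0,-0.5],[0.8,0.0356,0.0396,0,-0.6],[0.8,0.0356,0.0396,0,-0.6]]

```text
t: 5.05
tcp_pos: [0.5022, 0.1376, 0.137]
tool_rot: [-0.19, 0.681, 0.189, 0.681]
force: [4.3, -2.3, -8.3]
finger_gap: 0.293
```

Run:
```python
from h import *
st();turn()
piv=np.array([.5474,.0607])
k=lambda a:piv+.09*np.array([np.cos(np.pi+.1688-a),np.sin(np.pi+.1688-a)])
for a in np.arange(1.22,2.02,.02): print(round(a,2),(k(a)-k(1.2)).round(4))
```

```text
t 5.05 tcp [0.5022 0.1376 0.137 ] yaw 0.542 F [ 4.3 -2.3 -8.3] M [-0.34 -0.83  0.21] gap 0.293 q [ 0.05  0.53  1.78 -0.    0.83 -0.49]
turn 1.2087 r 0.0892 Ftan 2.5 Frad -4.1 yaw-turn 1.197
1.22 [0.0016 0.0009]
1.24 [0.0031 0.0018]
1.26 [0.0047 0.0026]
1.28 [0.0063 0.0034]
1.3 [0.0079 0.0042]
1.32 [0.0096 0.005 ]
1.34 [0.0112 0.0057]
1.36 [0.0129 0.0064]
1.38 [0.0146 0.007 ]
1.4 [0.0163 0.0076]
1.42 [0.018  0.0082]
1.44 [0.0197 0.0088]
1.46 [0.0214 0.0093]
1.48 [0.0231 0.0098]
1.5 [0.0249 0.0102]
1.52 [0.0266 0.0106]
1.54 [0.0284 0.011 ]
1.56 [0.0302 0.0113]
1.58 [0.0319 0.0116]
1.6 [0.0337 0.0119]
1.62 [0.0355 0.0121]
1.64 [0.0373 0.0123]
1.66 [0.0391 0.0125]
1.68 [0.0409 0.0126]
1.7 [0.0427 0.0127]
1.72 [0.0445 0.0128]
1.74 [0.0463 0.0128]
1.76 [0.0481 0.0128]
1.78 [0.0499 0.0127]
1.8 [0.0517 0.0126]
1.82 [0.0535 0.0125]
1.84 [0.0553 0.0123]
1.86 [0.0571 0.0121]
1.88 [0.0588 0.0119]
1.9 [0.0606 0.0116]
1.92 [0.0624 0.0113]
1.94 [0.0642 0.011 ]
1.96 [0.0659 0.0106]
1.98 [0.0677 0.0102]
2.0 [0.0694 0.0098]
```

Emit:
send_rows:
  steps:
    - [[0.8,0.0039,0.0022,0,-0.05],[0.8,0.0079,0.0042,0,-0.1],[0.8,0.0079,0.0042,0,-0.1]]

```text
t: 5.42
tcp_pos: [0.51, 0.1417, 0.1371]
tool_rot: [-0.156, 0.69, 0.155, 0.69]
force: [5.1, -1.3, -9.1]
finger_gap: 0.289
```

```bash
python3 -c "
from h import *
st();turn()"
```

```text
t 5.42 tcp [0.51   0.1417 0.1371] yaw 0.442 F [ 5.1 -1.3 -9.1] M [-0.27 -0.83  0.27] gap 0.289 q [ 0.06  0.54  1.76 -0.    0.84 -0.38]
turn 1.3069 r 0.0892 Ftan 4.1 Frad -3.4 yaw-turn 1.297
```

Emit:
send_rows:
  steps:
    - [[0.8,0.0017,0.0008,0,-0.02],[0.8,0.0033,0.0015,0,-0.04],[0.8,0.0033,0.0015,0,-0.04]]

```text
t: 5.8
tcp_pos: [0.5131, 0.1431, 0.1371]
tool_rot: [-0.142, 0.693, 0.141, 0.693]
force: [4.7, -1.9, -9.5]
finger_gap: 0.292
```

```bash
python3 -c "
from h import *
st();turn()"
```

```text
t 5.8 tcp [0.5131 0.1431 0.1371] yaw 0.403 F [ 4.7 -1.9 -9.5] M [-0.33 -0.86  0.28] gap 0.292 q [ 0.06  0.54  1.75 -0.    0.85 -0.34]
turn 1.3455 r 0.0892 Ftan 3.6 Frad -3.5 yaw-turn 1.336
```

Emit:
send_rows:
  steps:
    - [[0.8,0.0017,0.0007,0,-0.02],[0.8,0.0034,0.0013,0,-0.04],[0.8,0.0034,0.0013,0,-0.04]]

```text
t: 6.18
tcp_pos: [0.5165, 0.1444, 0.1371]
tool_rot: [-0.128, 0.695, 0.127, 0.696]
force: [4.4, -1.4, -9.1]
finger_gap: 0.292
```

```bash
python3 -c "
from h import *
st();turn()"
```

```text
t 6.17 tcp [0.5165 0.1444 0.1371] yaw 0.362 F [ 4.4 -1.4 -9.1] M [-0.33 -0.81  0.28] gap 0.292 q [ 0.06  0.54  1.74 -0.    0.85 -0.3 ]
turn 1.3856 r 0.0893 Ftan 3.6 Frad -2.8 yaw-turn 1.377
```

Emit:
send_rows:
  steps:
    - [[0.8,0.0017,0.0006,0,-0.02],[0.8,0.0034,0.0012,0,-0.04],[0.8,0.0034,0.0012,0,-0.04]]

```text
t: 6.55
tcp_pos: [0.5174, 0.1454, 0.137]
tool_rot: [-0.113, 0.7, 0.112, 0.696]
force: [-0.3, -6.3, -4.8]
finger_gap: 0.292
```

```bash
python3 -c "
from h import *
st();turn()"
```

```text
t 6.55 tcp [0.5174 0.1454 0.137 ] yaw 0.32 F [-0.3 -6.3 -4.8] M [-0.75 -0.26  0.28] gap 0.292 q [ 0.07  0.55  1.74 -0.    0.86 -0.25]
turn 1.3986 r 0.0899 Ftan -2.4 Frad -5.8 yaw-turn 1.419
```

Contact: the TCP lagged the command by about 2.5 mm and the tangential force changed by about 6 N, which is below the 10 N yield. So the stop is at about 1.39–1.40 rad. I'll back off slightly and lower.

Emit:
send_rows:
  steps:
    - [[0.8,-0.0022,-0.0008,0,0.025],[0.8,-0.0022,-0.0008,0,0.025],[0.8,-0.0022,-0.0008,-0.004,0.025],[0.8,-0.0022,-0.0008,-0.009,0.025],[0.8,-0.0022,-0.0008,-0.009,0.025]]

```text
t: 7.18
tcp_pos: [0.5162, 0.1449, 0.1276]
tool_rot: [-0.121, 0.698, 0.121, 0.695]
force: [2.0, -4.7, -7.2]
finger_gap: 0.295
```

```bash
python3 -c "
from h import *
st();turn()"
```

```text
t 7.17 tcp [0.5162 0.1449 0.1276] yaw 0.344 F [ 2.  -4.7 -7.2] M [-0.73 -0.4   0.04] gap 0.295 q [ 0.07  0.56  1.75 -0.    0.84 -0.28]
turn 1.3846 r 0.0897 Ftan 0.2 Frad -5.1 yaw-turn 1.395
```

Emit:
send_rows:
  steps:
    - [[0.8,0,0,-0.004,0],[0.8,0,0,-0.0045,0],[0.8,0,0,-0.0045,0],[0.4,0,0,-0.0045,0],[0.2,0,0,-0.0045,0],[0,0,0,-0.0045,0],[0,0,0,-0.0045,0]]

```text
t: 8.05
tcp_pos: [0.5175, 0.146, 0.1239]
tool_rot: [-0.121, 0.697, 0.121, 0.697]
force: [0.3, -0.1, -0.3]
finger_gap: 1.002
```

Run:
```python
from h import *
st();turn()
T=wristT();cv2.imwrite("pics/w4.png",manip.snapshot("wrist")[:,:,::-1])
cv2.imwrite("pics/s4.png",manip.snapshot("side")[140:320,220:460,::-1].repeat(3,0).repeat(3,1))
```

```text
t 8.05 tcp [0.5175 0.146  0.1239] yaw 0.344 F [ 0.3 -0.1 -0.3] M [-0.   -0.03  0.05] gap 1.002 q [ 0.07  0.57  1.75  0.    0.82 -0.28]
turn 1.4023 r 0.0904 Ftan 0.2 Frad -0.2 yaw-turn 1.395
```

View pics/s4.png

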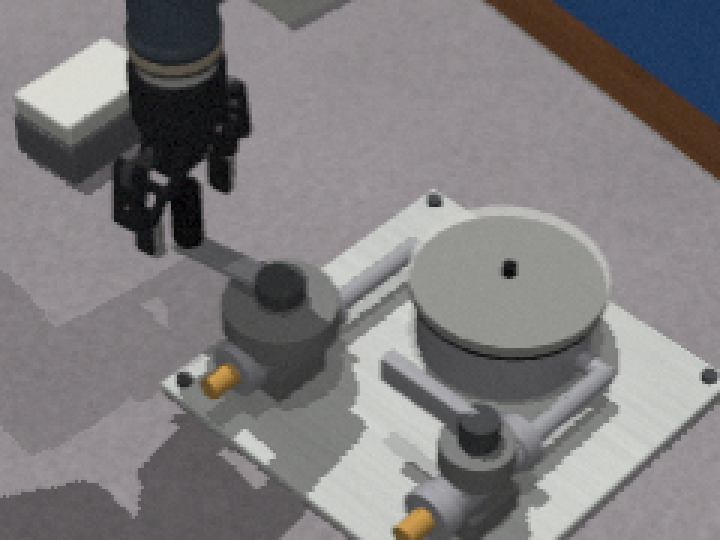

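View pics/w4.png

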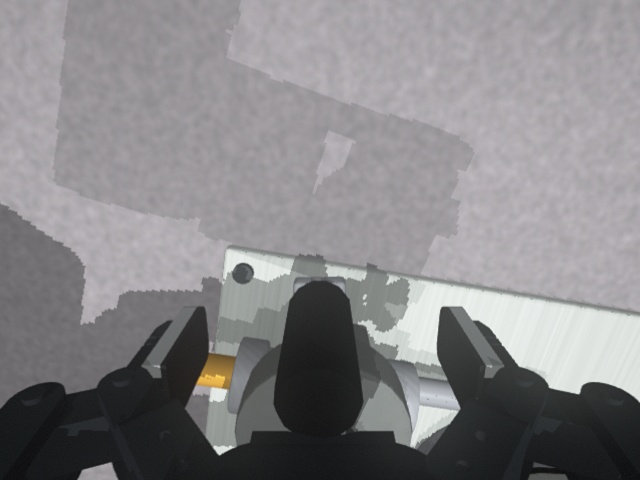

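The knob is released and hangs freely between the open fingers. I'll lift clear, check the pump lever, and move over the vent blade.

Emit:
send_rows:
  steps:
    - [[0,0,0,0.03,0],[0,0,0,0.08,0],[0,0,0,0.126,0],[0,0.01,-0.05,0.126,-0.1],[0,0.025,-0.105,0.126,-0.175],[0,0.04,-0.16,0.126,-0.175],[0,0.052,-0.2154,0.126,-0.175],[0,0.052,-0.2154,0.126,-0.175]]

```text
t: 9.15
tcp_pos: [0.5706, -0.0738, 0.2497]
tool_rot: [-0.058, 0.704, 0.057, 0.705]
force: [-1.0, 1.0, -0.5]
finger_gap: 1.002
```

Run:
```python
from h import *
st();T=wristT();np.save("T5.npy",T);cv2.imwrite("pics/w5.png",manip.snapshot("wrist")[:,:,::-1])
print(wproj([[.5827,-.1463,.123],[.5667,-.0527,.123],[.5696,-.0694,.123]],T).round(1))
cv2.imwrite("pics/s5.png",manip.snapshot("side")[160:310,250:450,::-1].repeat(4,0).repeat(4,1))
# predicted knob top in side if down / 9mm
piv=np.array([.5474,.0607])
for a in(1.38,1.40):
  for dz in (0,.009):
    ph=np.pi+.1688-a;k=piv+.09*np.array([np.cos(ph),np.sin(ph)]);print(a,dz,((proj("side",[[*k,.177+dz]])[0]-[250,160])*4).round(1),((proj("side",[[*piv,.117+dz]])[0]-[250,160])*4).round(1))
```

```text
t 9.15 tcp [ 0.5706 -0.0738  0.2497] yaw 0.163 F [-1.   1.  -0.5] M [0.05 0.01 0.  ] gap 1.002 q [-0.32  0.44  1.54 -0.    1.16 -0.49]
[[322.2 316.3]
 [321.4 193.6]
 [321.7 217.3]]
1.38 0 [126.4 164.1] [253.2 295. ]
1.38 0.009 [125.6 152.7] [252.9 284.3]
1.4 0 [128.3 162.4] [253.2 295. ]
1.4 0.009 [127.5 151.1] [252.9 284.3]
```

View pics/w5.png

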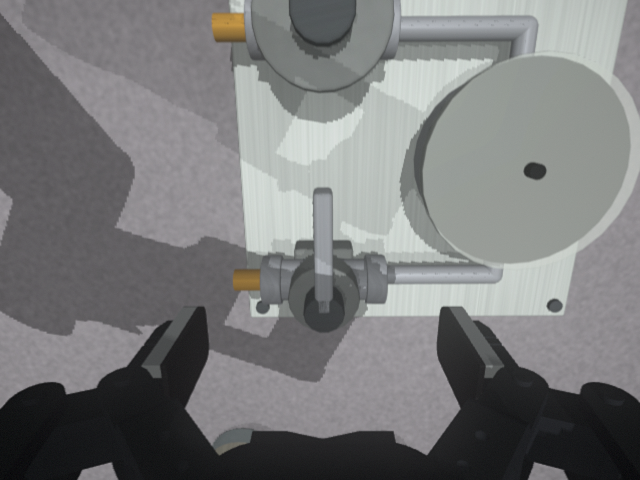

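View pics/s5.png

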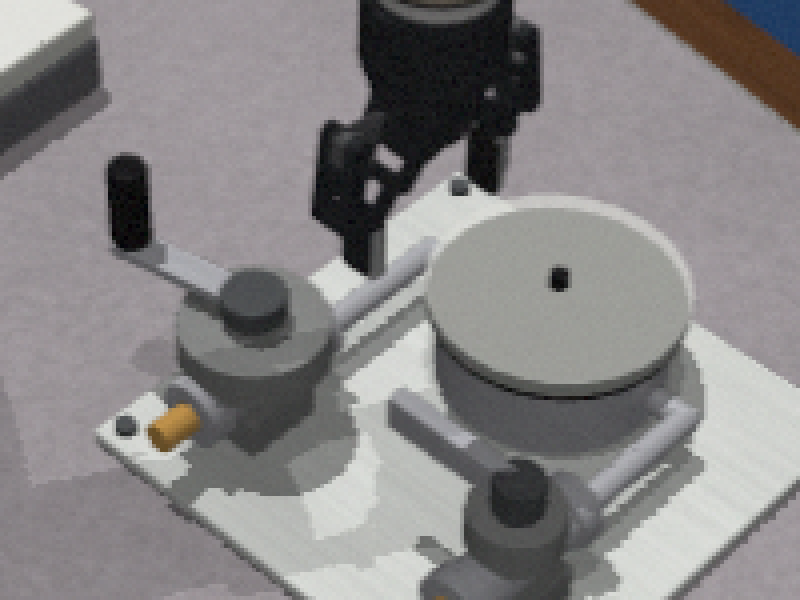

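The side view puts the pump knob's top at about (128,165). The prediction is 162–164 if it is fully down and 151–153 if it were on the track, so the lever is home. The blade lies along column 322 in the wrist view as predicted. I'll grip the blade.

Emit:
send_rows:
  steps:
    - [[0,0,0,-0.06,0],[0,0,0,-0.11,0],[0,0,0,-0.145,0],[0,0,0,-0.145,0],[0.6,0,0,-0.145,0],[0.95,0,0,-0.145,0],[0.95,0,0,-0.145,0],[0.95,0,0,-0.145,0]]
  grip_force: 40

```text
t: 10.25
tcp_pos: [0.57, -0.0698, 0.1057]
tool_rot: [-0.06, 0.704, 0.059, 0.705]
force: [-0.2, 3.6, 12.0]
finger_gap: 0.151
```

Run:
```python
from h import *
st()
cv2.imwrite("pics/s6.png",manip.snapshot("side")[160:310,250:450,::-1].repeat(4,0).repeat(4,1))
s=manip.sense()
piv=np.array([.5827,-.1463]);d=s["tcp_pos"][:2]-piv;r=np.hypot(*d);a0=np.arctan2(d[1],d[0]);print(r,a0)
for a in np.arange(0,1.65,.1): print(round(a,2),(r*np.array([np.cos(a0+a)-np.cos(a0),np.sin(a0+a)-np.sin(a0)])).round(4))
```

```text
t 10.25 tcp [ 0.57   -0.0698  0.1057] yaw 0.169 F [-0.2  3.6 12. ] M [ 0.45 -0.08  0.28] gap 0.151 q [-0.32  0.63  1.67  0.    0.84 -0.49]
0.0775258884670692 1.7325170319357048
0.0 [0. 0.]
0.1 [-0.0076 -0.0016]
0.2 [-0.015 -0.004]
0.3 [-0.0221 -0.0071]
0.4 [-0.0288 -0.0109]
0.5 [-0.0352 -0.0154]
0.6 [-0.041  -0.0204]
0.7 [-0.0464 -0.026 ]
0.8 [-0.0511 -0.0322]
0.9 [-0.0552 -0.0387]
1.0 [-0.0586 -0.0457]
1.1 [-0.0614 -0.0529]
1.2 [-0.0634 -0.0604]
1.3 [-0.0646 -0.0681]
1.4 [-0.065  -0.0758]
1.5 [-0.0647 -0.0836]
1.6 [-0.0636 -0.0912]
```

View pics/s6.png

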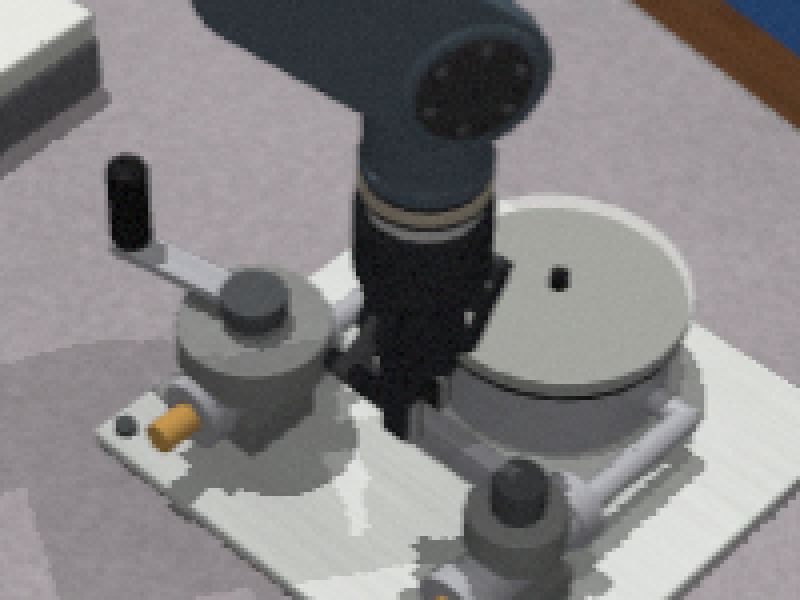

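Emit:
send_rows:
  steps:
    - [[0.95,-0.0076,-0.0016,0.001,0.1],[0.95,-0.015,-0.004,0.002,0.2],[0.95,-0.0221,-0.0071,0.002,0.3],[0.95,-0.0288,-0.0109,0.002,0.4],[0.95,-0.0352,-0.0154,0.002,0.5],[0.95,-0.041,-0.0204,0.002,0.6],[0.95,-0.0464,-0.026,0.002,0.7],[0.95,-0.0464,-0.026,0.002,0.7]]

```text
t: 11.3
tcp_pos: [0.5238, -0.0966, 0.106]
tool_rot: [-0.298, 0.641, 0.297, 0.642]
force: [3.5, -2.5, -12.3]
finger_gap: 0.15
```

```bash
python3 -c "
from h import *
st()"
```

```text
t 11.3 tcp [ 0.5238 -0.0966  0.106 ] yaw 0.868 F [  3.5  -2.5 -12.3] M [-0.4  -0.64  0.28] gap 0.15 q [-0.39  0.59  1.77 -0.    0.77 -1.26]
```

Emit:
send_rows:
  steps:
    - [[0.95,-0.0047,-0.0062,-0.001,0.1],[0.95,-0.0088,-0.0127,-0.001,0.2],[0.95,-0.0122,-0.0197,-0.001,0.3],[0.95,-0.015,-0.0269,-0.001,0.4],[0.95,-0.017,-0.0344,-0.001,0.5],[0.95,-0.0182,-0.0421,-0.001,0.6],[0.95,-0.0186,-0.0498,-0.001,0.7],[0.95,-0.0186,-0.0498,-0.001,0.7]]

```text
t: 12.3
tcp_pos: [0.5056, -0.1464, 0.106]
tool_rot: [-0.5, 0.501, 0.498, 0.502]
force: [2.4, -3.0, -6.1]
finger_gap: 0.154
```

```bash
python3 -c "
from h import *
st()"
```

```text
t 12.3 tcp [ 0.5056 -0.1464  0.106 ] yaw 1.566 F [ 2.4 -3.  -6.1] M [-0.39 -0.53 -0.09] gap 0.154 q [-0.49  0.59  1.79 -0.    0.76 -2.06]
```

Emit:
send_rows:
  steps:
    - [[0.95,0.0,-0.0039,0,0.05],[0.95,0.0003,-0.0077,0,0.1],[0.95,0.0007,-0.0108,0,0.14],[0.95,0.0007,-0.0108,0,0.14]]

```text
t: 12.8
tcp_pos: [0.5064, -0.157, 0.106]
tool_rot: [0.534, -0.465, -0.532, -0.465]
force: [3.2, -4.1, -6.9]
finger_gap: 0.154
```

```bash
python3 -c "
from h import *
st()"
```

```text
t 12.8 tcp [ 0.5064 -0.157   0.106 ] yaw 1.706 F [ 3.2 -4.1 -6.9] M [-0.57 -0.55 -0.23] gap 0.154 q [-0.51  0.59  1.78 -0.    0.77 -2.22]
```

Emit:
send_rows:
  steps:
    - [[0.95,0.0003,-0.002,0,0.025],[0.95,0.0006,-0.0035,0,0.045],[0.95,0.0006,-0.0035,0,0.045]]

```text
t: 13.18
tcp_pos: [0.5067, -0.1598, 0.106]
tool_rot: [0.544, -0.453, -0.542, -0.453]
force: [5.7, -3.0, -6.2]
finger_gap: 0.151
```

Run:
```python
from h import *
st();s=manip.sense();d=s["tcp_pos"][:2]-[.5827,-.1463];print(np.arctan2(d[1],d[0])%(2*np.pi)-.1688-np.pi/2)
```

```text
t 13.18 tcp [ 0.5067 -0.1598  0.106 ] yaw 1.751 F [ 5.7 -3.  -6.2] M [-0.29 -0.71 -0.54] gap 0.151 q [-0.52  0.59  1.78  0.    0.77 -2.27]
1.5781264734133034
```

Emit:
send_rows:
  steps:
    - [[0.95,0.0003,-0.002,0,0.01],[0.95,0.0004,-0.003,0,0.01],[0.95,0.0004,-0.003,0,0.01]]

```text
t: 13.55
tcp_pos: [0.5067, -0.16, 0.1059]
tool_rot: [-0.544, 0.449, 0.545, 0.453]
force: [6.6, 5.3, -4.7]
finger_gap: 0.152
```

Run:
```python
from h import *
st();s=manip.sense();d=s["tcp_pos"][:2]-[.5827,-.1463];print(np.arctan2(d[1],d[0])%(2*np.pi)-.1688-np.pi/2)
```

```text
t 13.55 tcp [ 0.5067 -0.16    0.1059] yaw 1.758 F [ 6.6  5.3 -4.7] M [ 0.92 -1.06 -0.8 ] gap 0.152 q [-0.52  0.59  1.78  0.01  0.78 -2.28]
1.579945561936435
```

The TCP stopped moving while Fy changed by +8 N, so this is the solid stop. I'll ease off, open the fingers and retreat upward.

Emit:
send_rows:
  steps:
    - [[0.95,-0.0002,0.0025,0,-0.01],[0.95,-0.0002,0.0025,0,-0.01],[0.6,-0.0002,0.0025,0,-0.01],[0,-0.0002,0.0025,0,-0.01],[0,-0.0002,0.0025,0,-0.01],[0,-0.0002,0.0025,0,-0.01],[0,-0.0002,0.0025,0,-0.01]]

```text
t: 14.42
tcp_pos: [0.5059, -0.1602, 0.1059]
tool_rot: [-0.544, 0.452, 0.544, 0.452]
force: [0.5, -0.5, -0.6]
finger_gap: 1.001
```

```bash
python3 -c "
from h import *
st()"
```

```text
t 14.43 tcp [ 0.5059 -0.1602  0.1059] yaw 1.754 F [ 0.5 -0.5 -0.6] M [-0.   -0.    0.04] gap 1.001 q [-0.52  0.59  1.78 -0.    0.77 -2.27]
```

Emit:
send_rows:
  steps:
    - [[0,0,0,0.03,0],[0,0,0,0.08,0],[0,0,0,0.14,0],[0,-0.04,0,0.18,0],[0,-0.08,0,0.2,0],[0,-0.08,0,0.2,0],[0,-0.08,0,0.2,0]]

```text
t: 15.3
tcp_pos: [0.4263, -0.1604, 0.3057]
tool_rot: [0.544, -0.452, -0.543, -0.452]
force: [0.2, -0.3, -0.3]
finger_gap: 0.998
```

Run:
```python
from h import *
st();T=wristT();cv2.imwrite("pics/w7.png",manip.snapshot("wrist")[:,:,::-1])
cv2.imwrite("pics/s7.png",manip.snapshot("side")[:,:,::-1])
cv2.imwrite("pics/s7c.png",manip.snapshot("side")[160:310,250:450,::-1].repeat(4,0).repeat(4,1))
cv2.imwrite("pics/t7.png",manip.snapshot("top")[:,:,::-1])
```

```text
t 15.3 tcp [ 0.4263 -0.1604  0.3057] yaw 1.754 F [ 0.2 -0.3 -0.3] M [-0.01  0.05  0.01] gap 0.998 q [-0.61  0.2   1.74  0.    1.2  -2.36]
```

View pics/w7.png

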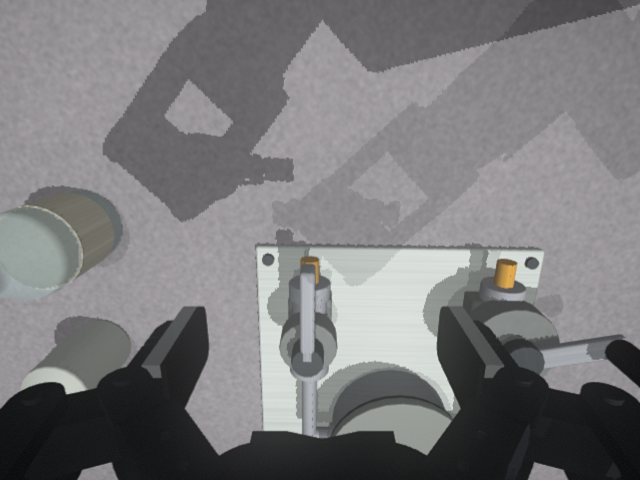

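View pics/s7c.png

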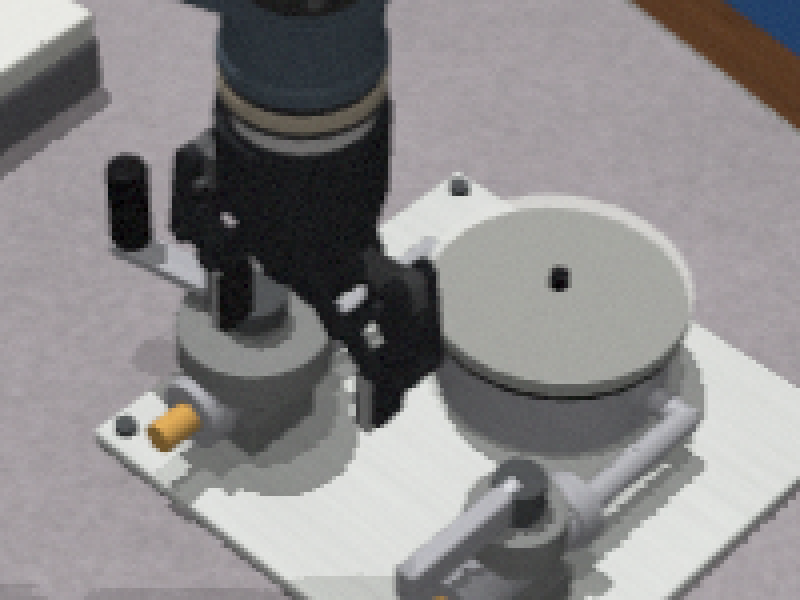

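View pics/t7.png

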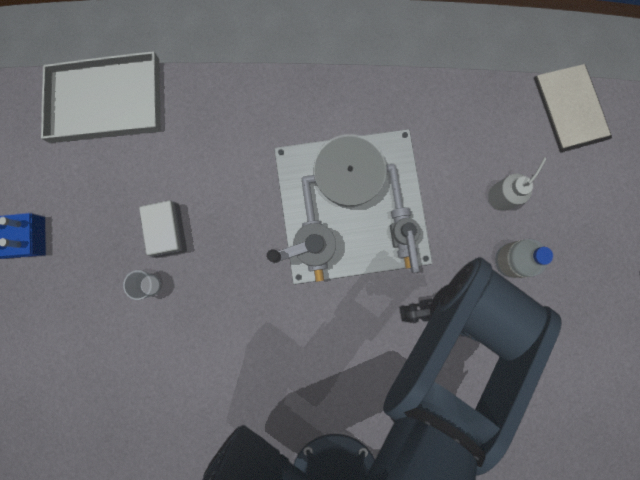

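The blade now lies along its pipe (wrist column ~308 throughout), the pump knob is down at side crop (128,165), and the bystanders are in the same pixels as at the start. One numeric check of both lever angles before handing in.

Run:
```python
import cv2
a=cv2.imread("pics/t7.png")[215:285,265:435];cv2.imwrite("pics/t7c.png",cv2.resize(a,None,fx=4.5,fy=4.5,interpolation=2))
```

```text
(no output)
```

View pics/t7c.png

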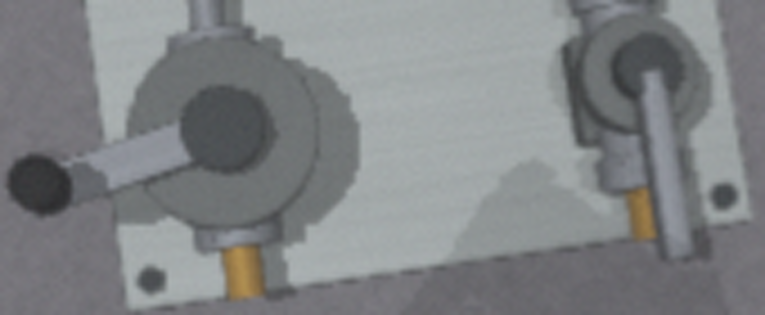

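Run:
```python
from h import *
f=lambda u:(np.array(u)+.5)/4.5-.5+[265,215]
b=unproj("top",[f([652,75]),f([678,256])],[.123,.123]);d=b[1]-b[0]
print("tip",b[1],"vent turn",np.arctan2(d[1],d[0])%(2*np.pi)-.1688-np.pi/2)
d=b[1][:2]-[.5827,-.1463];print(np.hypot(*d),np.arctan2(d[1],d[0])%(2*np.pi)-.1688-np.pi/2)
k=unproj("top",[f([38,183])],[.177])[0];d=k[:2]-[.5474,.0607];print("iso r",np.hypot(*d),"turn",np.pi+.1688-np.arctan2(d[1],d[0])%(2*np.pi))
```

```text
tip [ 0.49111159 -0.16056763  0.123     ] vent turn 1.5525234320143175
0.09269305068707451 1.556534112396783
iso r 0.08774904347075099 turn 1.3695077453879119
```

```bash
python3 -c "
from h import *
st();print(manip.sign_off())"
```

```text
t 15.5 tcp [ 0.4265 -0.1602  0.3049] yaw 1.754 F [-0.3 -0.2 -0.5] M [ 0.03 -0.02 -0.02] gap 0.999 q [-0.61  0.2   1.74  0.    1.2  -2.36]
the job is handed in; nothing more can be done
None
```

The pump valve is closed and home in its notch, and the vent valve is fully open. The job was handed in at t = 15.5 s of the 72 s allowed; no verdict comes back.

**Pump valve:** I gripped the knob, lifted it about 13 mm and turned it clockwise in small steps. It met its stop at about 1.39–1.40 rad with a change of about 6 N at the knob, below the 10 N at which the stop gives way. I backed off slightly and lowered it.

**Vent valve:** I then gripped the blade and swung it anticlockwise until it met the solid stop, eased off, released it and retreated.

**Last checks:**
- **Pump lever:** its turn is about 1.37 rad from the top picture and about 1.39 from the arm. The knob's height in the side picture is about 165, where 162–164 means fully down and 151–153 would mean it was still on the track.
- **Vent lever:** its turn is about 1.555 rad from the top picture and about 1.57 from the arm. Both are above the required 1.48.
- **Surroundings:** the bottles, beaker and tip box look unmoved in the top picture. The gripper is clear of everything, with about 0 N on the wrist.

None of the checks failed. The camera and arm angles differ by about 0.02 rad, which is within the calibration error.

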